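Pin the tape rolls in the florist's tape stand

TASK

Two rolls of florist's tape lie in the plywood stand, one above the other. Take the long spindle out of the rack and lower it, held in the gripper, straight down through the hole in the stand's top, both rolls and the shelf between them into the base, until its collar rests on the top of the stand, then let go. Leave the short spindle standing in the rack.

Things in the scene. Friction and masses are not known exactly. Their poses are not given: they have to be found in the camera images.
- long_grip (a point): Long spindle, upright in either rack hole: steel rod 12 mm thick, 102 mm long, tip tapered to 7 mm; above it a wooden collar 44 mm wide, 6 mm thick; above that a round wooden handle 26 mm wide, 56 mm tall. About 140 g. Point on its axis in the handle: 36 mm above the collar's underside, 138 mm above the tip, 26 mm below the top. z up the spindle. In the rack this point is 150 mm above the table.
- stand_hole (a point): Centre of the hole in the fixed plywood stand (110 x 110 x 110 mm, corner posts), level with its top face, z up. 24 mm holes in one vertical line: top (6 mm thick), shelf (58 to 64 mm up), blind socket in base (6 to 18 mm up). In each of its two bays a loose green tape roll (84 mm wide, 32 high, bore 28) can shift 3 mm and gives way to the tip. Long spindle home: long_grip is 36 mm above this point.
- short_grip (a point): Short spindle, to be left alone, upright in the rack's other hole: the same shape as the long one but with a rod only 62 mm long, so it stands 40 mm lower. Point on its axis in the handle, 36 mm above its collar's underside, 110 mm above the table.
- rack: Dark wooden rack, a fixed block 75 mm (its x) by 190 mm (its y), 60 mm high; origin at the centre of its underside. Round holes at y = +55 and -55 mm, 15 mm wide, 48 mm deep (floor 12 mm above the table); a spindle stands on its tip in each and comes free when lifted straight up by 50 mm.

How it is judged (in metres and radians):
On the way:
1. the long spindle, still held by the fingers, is let down through the stand to within 30 mm of home (horizontal distance between long_grip and stand_hole below 0.015 m and z of long_grip in the frame of stand_hole below 0.066 m and contact force between long and the fingers above 0.5 N), for 0.1 s.
At the end, for the whole second after the job is handed in: The long spindle stands in the stand through all the holes, its collar down on the top (within 6 mm), its axis within 12 mm of the hole's centre and within 10 degrees of upright, at rest; the short spindle is still in the rack, within 30 mm of where it was (horizontal distance between long_grip and stand_hole below 0.012 m and z of long_grip in the frame of stand_hole between 0.028 and 0.042 m and angle between long_grip's own z axis and vertical below 0.175 rad and linear speed of long below 0.02 m/s and distance of short_grip from where it was at the start of the episode below 0.03 m); the robot touches nothing.
It fails at once if the short spindle is shifted or lifted by more than 40 mm (distance of short_grip from where it was at the start of the episode above 0.04 m).
It also fails if it takes over 53 s, if anything falls off the work surface, if the arm or the gripper's body presses on something with over 40 N, if the wrist force passes 120 N, or if a joint passes its speed limit or range.

ROBOT

A 6-joint arm with a two-finger parallel gripper is mounted at the origin on the work surface. World frame = base frame: x ahead of the robot, y to its left, z up, the work surface at z = 0. Lengths are in mm, angles in degrees, forces in N, time in s.
With the tool pointing down it reaches from about 300 to 1000 mm from the base axis. Payload 5.1 kg.
Tool frame: the origin (TCP) lies on the centre line of the jaws, within the pads' length; the fingertips stand 11 mm ahead of it and the grasp point (between the pads) lies 8 mm behind it (robot.tcp_to_tips is the distance from the TCP to the fingertips, in mm); z points along the fingers, y is the direction in which the jaws open and shut (so a half turn about z gives the same grasp; the last joint's range is limited). The gripper opens to 95 mm and grips with 3 to 60 N. Pads are 20 mm wide; open, the fingers measure 119 mm over their backs; the gripper's body (75 mm by 180 mm) begins 59 mm behind the grasp point.
Start: joints at [68.892, 7.093, 94.555, -0, 78.352, -4.733], TCP at [183.273, 623.615, 225.656] pointing down, gripper open.
Joint ranges: [-149.61, 149.61], [-58.7, 133.49], [1.44, 155.28], [-77.14, 257.14], [18.33, 153.61], [-166.67, 166.67]. Speed limits (degrees/s): [147.25, 147.25, 180, 180, 180, 180].

INTERFACE

Orientations are given as a 3x3 rotation matrix whose columns are the frame's x, y, z axes.
In Python, from station import robot, read_camera gives the robot as it stands. The module is installed in compiled form; this text tells all that it offers.
- The arm moves only by the tool carry_out, never from a script. Its argument "deltas" is a list that holds one entry, the list of rows, each a list of 5 numbers: the shift along the tool's x, y, z in units of 25 mm (1.0 is 25 mm), then the turn about the tool's z in units of 6 degrees (1.0 is 6 degrees), then the finger opening in mm, from 0 to 95.1. A call has 1 to 5 rows; each row shifts and turns the commanded pose from where the row before left it, along the tool's axes as they then stand; what a row does not reach is not made up. A row lasts 1/10 s, in which the tool goes at most 50 mm and 8.59 degrees, less where a joint would pass 70% of its speed; a pose out of reach is approached as far as the arm can. A call is refused whole if a number of a shift passes 1 or a number of a turn 1, either way. A call with a gripper value outside its range is refused whole. The fingers move at their own pace and stop on an object; "squeeze" is the grip in N (left out, the last holds). Time passes only in rows, so rows that do not move let the fingers close. It gives the time, the measured TCP pose, the force and the opening at its end, in the units of the state.
- robot.read_state(): the state, without advancing time (a new reading comes with each control period).
- read_camera(name): name is "scene" or "top" or "wrist"; returns a dict with "pixels" (420x560x3 uint8, blue, green, red), "fx", "fy", "cx", "cy" (pixels), "R" (3x3) and "t" (3): a world point X has camera coordinates R X + t; the wrist camera has in their place "T_tool_cam" (4x4, takes a point from camera to tool coordinates, whose origin is the TCP and whose axes are the flange's). Camera axes: x right, y down, z forward; pixel columns grow to the right and rows downward; lengths in mm; the calibration is good to about 2 mm. A picture is of the moment at which its call begins: read the wrist's pose just before it. There is no depth.
- robot.finish_job(): hands the job in, once; it reports no verdict.
The state is a dict: "time_s": time; "qpos": joint angles; "qvel": joint speeds; "joint_torque": joint torques, N m; "position": TCP position; "tcp_rot": TCP orientation; "ft_force": force on the tool from outside, world axes, zero at the start; "moment": the same for the moment, N m; "finger_gap": opening from 0.0 (shut) to 1.0 (fully open).
Only numpy, scipy, OpenCV 4.12 (cv2) and the standard library are available. Lean on these libraries where they do the work, as an engineer would, in place of code of your own. Each camera call takes 0.05 s, during which the arm holds its last target.

## Working session

There is one attempt and no reset: what is moved stays moved. The work goes in short steps, Python scripts to look and compute and a tool call to move; the robot and the scene stay as the last step left them, time stands still between calls to the robot, and variables do not carry over. Pictures are saved under pics/ and viewed, and the job is handed in when it is done.

Besides the shell and the picture viewer there is one more tool, called after "Request:" in YAML: its name, and indented under it one key for each argument. carry_out: Moves the arm, as the interface text tells. Its arguments: {"type":"object","properties":{"deltas":{"type":"array"},"squeeze":{"type":"number"}},"required":["deltas"]}

```bash
mkdir -p pics
python3 - <<'E'
from station import robot, read_camera
import cv2,numpy as np
s=robot.read_state();print(s)
for n in ["scene","top","wrist"]:
    c=read_camera(n);cv2.imwrite(f"pics/{n}0.png",c["pixels"])
    print(n,{k:np.round(np.array(v),4).tolist() for k,v in c.items() if k!="pixels"})
    np.savez(f"{n}0.npz",pos=s["position"],rot=s["tcp_rot"],**c)
E
```

```text
{'time_s': 0.0, 'qpos': array([ 6.88931435e+01,  7.13268060e+00,  9.46338924e+01, -1.38800731e-03,
        7.83514929e+01, -4.73344197e+00]), 'qvel': array([-0.01112301, -0.01093926, -0.10941991, -0.05310462,  0.13258084,
       -0.00852391]), 'joint_torque': array([ 8.59364513e-05, -4.17605495e+01, -3.59929383e+01,  7.74267898e-02,
        4.91465314e-02, -1.77359789e-04]), 'position': array([183.05152236, 623.0456577 , 224.39819206]), 'tcp_rot': array([[-9.59446212e-01,  2.81890845e-01, -7.19918274e-04],
       [ 2.81891726e-01,  9.59444280e-01, -1.93093399e-03],
       [ 1.46408855e-04, -2.05556631e-03, -9.99997877e-01]]), 'ft_force': array([-0.3750718 , -0.0813746 ,  0.23984022]), 'moment': array([-0.02112058, -0.02429414,  0.00379338]), 'finger_gap': 0.9993807005624964}
scene {'fx': 516.791, 'fy': 516.791, 'cx': 272.5631, 'cy': 198.9051, 'R': [[0.5727, 0.8197, 0.0033], [0.428, -0.2955, -0.8541], [-0.6992, 0.4906, -0.5201]], 't': [-340.0591, -102.4363, 1570.901]}
top {'fx': 417.2594, 'fy': 417.2594, 'cx': 277.1816, 'cy': 201.0984, 'R': [[0.1767, -0.9843, -0.0004], [-0.9641, -0.173, -0.2017], [0.1984, 0.036, -0.9795]], 't': [-54.156, 547.5482, 839.6117]}
wrist {'fx': 292.4391, 'fy': 292.4391, 'cx': 278.1482, 'cy': 209.4862, 'T_tool_cam': [[0.0003, -0.9639, -0.2662, 73.8811], [1.0, 0.0004, -0.0005, -0.2791], [0.0006, -0.2662, 0.9639, -160.0775], [0.0, 0.0, 0.0, 1.0]]}
```

View pics/scene0.png

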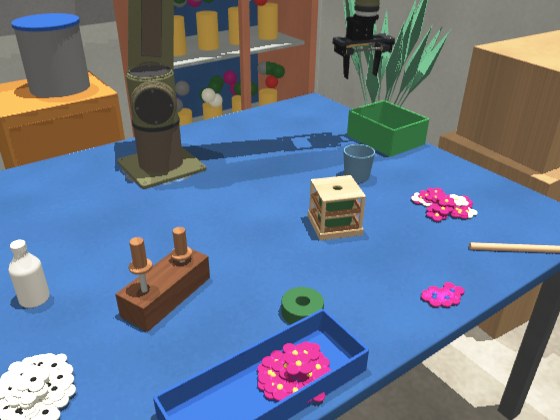

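View pics/top0.png

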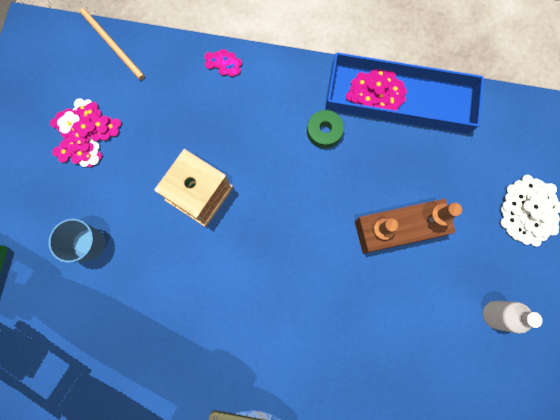

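View pics/wrist0.png

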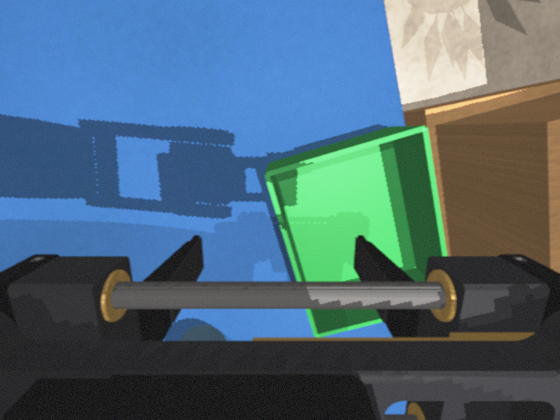

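The scene view shows the long spindle at the left, with its handle top near (137,240) and bare rod visible. The short one is near (180,230), and the stand's hole is near (338,187). In the top view the long one is at (452,210), the short one at (388,227) and the hole at (190,183). I'll zoom in to measure.

Run:
```python
import cv2
a=cv2.imread("pics/scene0.png");b=cv2.imread("pics/top0.png")
def z(im,x,y,w,h,k,n): cv2.imwrite(n,cv2.resize(im[y:y+h,x:x+w],None,fx=k,fy=k,interpolation=cv2.INTER_CUBIC))
z(a,110,220,110,105,7,"pics/z1.png"); z(b,345,190,130,70,6,"pics/z2.png")
z(a,300,165,75,75,8,"pics/z3.png"); z(b,150,145,90,85,7,"pics/z4.png")
```

```text
(no output)
```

View pics/z1.png

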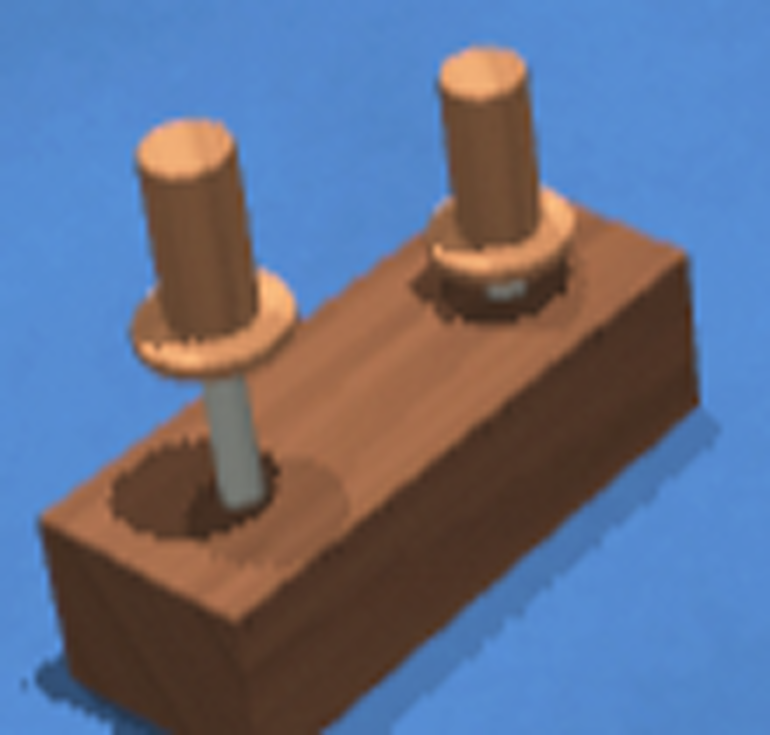

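View pics/z2.png

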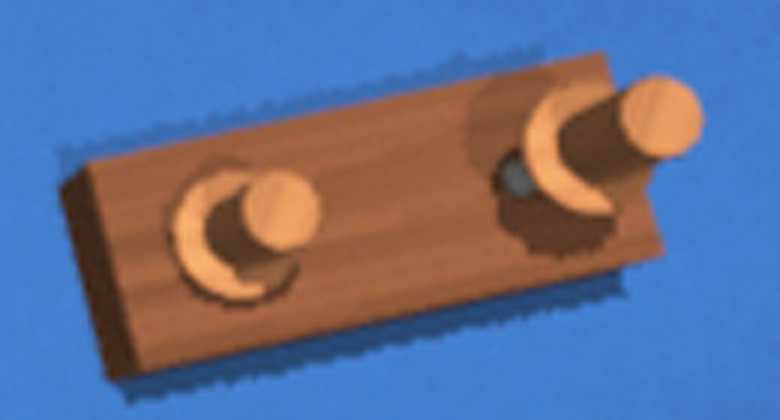

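View pics/z3.png

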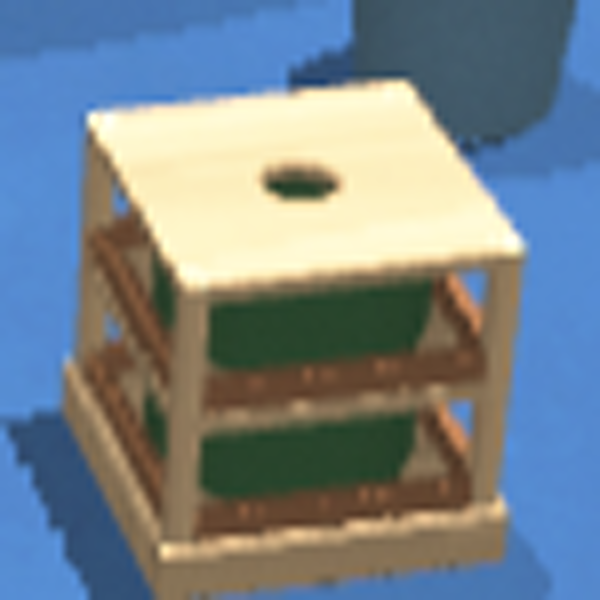

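View pics/z4.png

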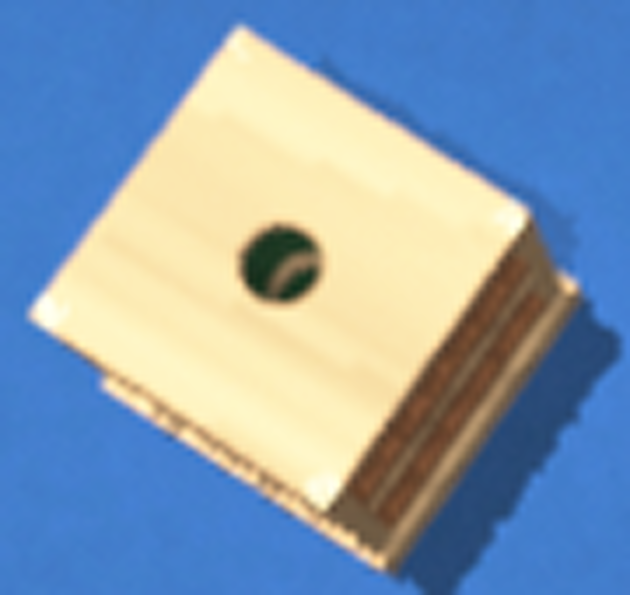

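```bash
cat > h.py <<'E'
import numpy as np,cv2
def cam(n):
    d=np.load(n+".npz"); 
    if "R" in d: return d["fx"]*1.,d["cx"]*1.,d["cy"]*1.,d["R"],d["t"]
    T=d["T_tool_cam"];B=np.eye(4);B[:3,:3]=d["rot"];B[:3,3]=d["pos"];M=np.linalg.inv(B@T)
    return d["fx"]*1.,d["cx"]*1.,d["cy"]*1.,M[:3,:3],M[:3,3]
def P(n):
    f,cx,cy,R,t=cam(n);K=np.array([[f,0,cx],[0,f,cy],[0,0,1]]);return K@np.c_[R,t]
def tri(n1,p1,n2,p2):
    X=cv2.triangulatePoints(P(n1),P(n2),np.array(p1,float).reshape(2,1),np.array(p2,float).reshape(2,1));X=(X[:3]/X[3]).ravel()
    e=[np.round(proj(n,X)-p,1) for n,p in((n1,p1),(n2,p2))]
    return X,e
def proj(n,X):
    q=P(n)@np.r_[X,1];return q[:2]/q[2]
def onz(n,p,z):
    f,cx,cy,R,t=cam(n);d=R.T@np.array([(p[0]-cx)/f,(p[1]-cy)/f,1]);c=-R.T@t
    return c+d*(z-c[2])/d[2]
E
python3 - <<'E'
from h import *
np.set_printoptions(precision=1,suppress=True)
def u(x0,y0,k,p):return np.array([x0+(p[0]+.5)/k-.5,y0+(p[1]+.5)/k-.5])
s1=lambda *p:u(110,220,7,p);t1=lambda *p:u(345,190,6,p)
s2=lambda *p:u(300,165,8,p);t2=lambda *p:u(150,145,7,p)
for nm,a,b,z in [("longtop",s1(186,150),t1(661,117),176),("shorttop",s1(483,74),t1(281,210),136),
 ("hole",s2(301,182),t2(281,264),110),("c1",s2(408,82),t2(32,314),110),("c2",s2(90,116),t2(330,510),110),("c3",s2(187,288),t2(528,212),110),("c4",s2(522,247),t2(240,28),110),
 ("rk1",s1(237,618),t1(604,55),60),("rk2",s1(42,519),t1(664,257),60),("rk3",s1(688,256),t1(91,163),60)]:
    X,e=tri("scene0",a,"top0",b);print(nm,X,*e,"z-plane:",onz("scene0",a,z)[:2],onz("top0",b,z)[:2])
E
```

```text
longtop [ 567.9 -286.5  173.9] [-0.1 -0. ] [-0.1 -0.1] z-plane: [ 571.  -287.3] [ 567.2 -285.9]
shorttop [ 526.1 -184.8  133.8] [-0. -0.] [-0.1 -0. ] z-plane: [ 529.1 -185.9] [ 525.7 -184.3]
hole [544.8 223.6 108.4] [ 0. -0.] [0.1 0.1] z-plane: [546.8 221.5] [544.5 223.3]
c1 [517.4 291.3 109.2] [-0.  0.] [-0. -0.] z-plane: [518.5 290.4] [517.3 291. ]
c2 [477.2 195.2 108.8] [-0.3  0.1] [-0.5 -0.5] z-plane: [479.  194.8] [476.4 193.7]
c3 [572.7 155.9 108.7] [ 0. -0.] [0.1 0.1] z-plane: [574.4 154.4] [572.5 155.9]
c4 [612.2 250.4 109.9] [ 0.2 -0.1] [0.2 0.2] z-plane: [612.3 249.6] [612.5 250.9]
rk1 [ 616.6 -308.8   59.7] [-0.3 -0. ] [-0.3 -0.2] z-plane: [ 617.4 -308.4] [ 616.2 -309.4]
rk2 [ 548.3 -336.9   58.5] [-0.3 -0.1] [-0.4 -0.3] z-plane: [ 550.6 -336.8] [ 547.6 -337.1]
rk3 [ 545.9 -134.4   58.4] [-0.3  0. ] [-0.3 -0.2] z-plane: [ 548.1 -134.9] [ 545.2 -134.9]
```

Both triangulations agree with the text: the spindle tops are at 174 and 134 mm, the hole is at 108 mm, and the spindles stand 110 mm apart. I'll turn the jaws square to the rack line first (about +51°).

Request:
carry_out:
  deltas:
    - [[0,0,0,1,95],[0,0,0,1,95],[0,0,0,1,95],[0,0,0,1,95],[0,0,0,1,95]]

```text
time_s: 0.65
position: [183.2, 623.4, 225.1]
tcp_rot: [[-0.687, 0.727, -0.0], [0.727, 0.687, -0.001], [-0.0, -0.001, -1.0]]
ft_force: [0.0, -0.9, 0.3]
finger_gap: 0.996
```

Request:
carry_out:
  deltas:
    - [[0,0,0,1,95],[0,0,0,1,95],[0,0,0,1,95],[0,0,0,0.55,95],[0,0,0,0,95]]

```text
time_s: 1.15
position: [183.2, 623.4, 225.2]
tcp_rot: [[-0.38, 0.925, -0.0], [0.925, 0.38, -0.001], [-0.001, -0.001, -1.0]]
ft_force: [0.4, 1.0, -0.2]
finger_gap: 0.998
```

```bash
cat > go.py <<'E'
import sys
from station import robot
import numpy as np
np.set_printoptions(precision=3,suppress=True)
def go(target):
    s=robot.read_state();R=np.array(s["tcp_rot"]);d=R.T@(np.array(target,float)-s["position"])
    print(round(s["time_s"],2),s["position"],"yaw y",np.degrees(np.arctan2(R[1,1],R[0,1])),"z",R[:,2],"F",s["ft_force"],"gap",s["finger_gap"]*95.1,"q",s["qpos"])
    print("units",d/25,"rows",np.abs(d/25).max())
if __name__=="__main__": go([float(v) for v in sys.argv[1:4]])
E
python3 go.py 568 -286 224
```

```text
1.15 [183.209 623.384 225.164] yaw y 22.33222857924394 z [-0.    -0.001 -1.   ] F [ 0.448  0.993 -0.179] gap 94.89463328262903 q [68.89   7.108 94.587 -0.    78.351 46.558]
units [-39.495   0.415   0.069] rows 39.495497877048294
```

Request:
carry_out:
  deltas:
    - [[-1,0,0,0,95],[-1,0,0,0,95],[-1,0,0,0,95],[-1,0,0,0,95],[-1,0,0,0,95]]

```text
time_s: 1.65
position: [230.9, 507.0, 225.4]
tcp_rot: [[-0.381, 0.924, -0.0], [0.924, 0.381, -0.0], [-0.0, -0.0, -1.0]]
ft_force: [0.3, -0.1, 0.5]
finger_gap: 0.999
```

Request:
carry_out:
  deltas:
    - [[-1,0,0,0,95],[-1,0,0,0,95],[-1,0,0,0,95],[-1,0,0,0,95],[-1,0,0,0,95]]

```text
time_s: 2.15
position: [278.4, 391.3, 225.5]
tcp_rot: [[-0.381, 0.924, -0.0], [0.924, 0.381, -0.0], [-0.0, -0.0, -1.0]]
ft_force: [0.7, -0.5, 0.1]
finger_gap: 1.003
```

Request:
carry_out:
  deltas:
    - [[-1,0,0,0,95],[-1,0,0,0,95],[-1,0,0,0,95],[-1,0,0,0,95],[-1,0,0,0,95]]

```text
time_s: 2.65
position: [325.8, 275.7, 225.6]
tcp_rot: [[-0.381, 0.924, 0.0], [0.924, 0.381, -0.0], [-0.0, 0.0, -1.0]]
ft_force: [1.1, -0.2, -0.8]
finger_gap: 1.0
```

```bash
python3 go.py 568 -286 224
python3 - <<'E'
from station import robot, read_camera
import cv2,numpy as np
s=robot.read_state();c=read_camera("wrist");cv2.imwrite("pics/w1.png",c["pixels"]);np.savez("w1.npz",pos=s["position"],rot=s["tcp_rot"],**c)
E
```

```text
2.65 [325.844 275.705 225.56 ] yaw y 22.424927219982475 z [ 0. -0. -1.] F [ 1.132 -0.217 -0.823] gap 95.12259508938614 q [ 33.024 -22.971 121.514  -0.004  81.455  10.6  ]
units [-24.464   0.383   0.064] rows 24.464196720432486
```

View pics/w1.png

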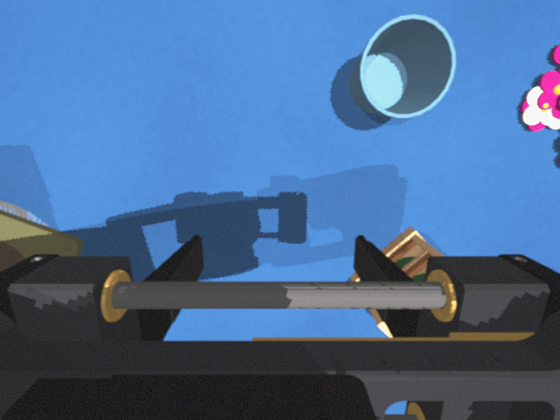

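The wrist view (spindles not in it yet) shows the bucket at (405,65) and a corner of the stand at (410,255). It covers the tool's +x side, so I'll go 60 mm past the spindle and look back at it.

Request:
carry_out:
  deltas:
    - [[-1,0,0,0,95],[-1,0,0,0,95],[-1,0,0,0,95],[-1,0,0,0,95],[-1,0,0,0,95]]

```text
time_s: 3.2
position: [373.3, 160.4, 225.6]
tcp_rot: [[-0.381, 0.924, 0.0], [0.924, 0.381, 0.0], [0.0, 0.0, -1.0]]
ft_force: [0.1, 0.0, 0.4]
finger_gap: 1.004
```

Request:
carry_out:
  deltas:
    - [[-1,0,0,0,95],[-1,0,0,0,95],[-1,0,0,0,95],[-1,0,0,0,95],[-1,0,0,0,95]]

```text
time_s: 3.7
position: [420.9, 44.7, 225.6]
tcp_rot: [[-0.381, 0.925, 0.0], [0.925, 0.381, 0.0], [0.0, 0.0, -1.0]]
ft_force: [0.7, 0.0, -0.1]
finger_gap: 0.998
```

Request:
carry_out:
  deltas:
    - [[-1,0,0,0,95],[-1,0,0,0,95],[-1,0,0,0,95],[-1,0,0,0,95],[-1,0,0,0,95]]

```text
time_s: 4.2
position: [468.5, -70.9, 225.6]
tcp_rot: [[-0.381, 0.925, 0.0], [0.925, 0.381, 0.0], [0.0, 0.0, -1.0]]
ft_force: [0.6, -0.7, 0.7]
finger_gap: 1.0
```

Request:
carry_out:
  deltas:
    - [[-1,0,0,0,95],[-1,0,0,0,95],[-1,0,0,0,95],[-1,0,0,0,95],[-1,0,0,0,95]]

```text
time_s: 4.7
position: [516.0, -186.5, 225.4]
tcp_rot: [[-0.381, 0.925, -0.0], [0.925, 0.381, 0.0], [0.0, -0.0, -1.0]]
ft_force: [-0.0, -0.2, 0.2]
finger_gap: 0.999
```

Request:
carry_out:
  deltas:
    - [[-1,0,0,0,95],[-1,0,0,0,95],[-1,0.4,0,0,95],[-1,0,0,0,95],[-1,0,0,0,95]]

```text
time_s: 5.2
position: [573.0, -298.2, 225.2]
tcp_rot: [[-0.381, 0.924, -0.0], [0.924, 0.381, 0.0], [0.001, -0.0, -1.0]]
ft_force: [-0.2, 0.5, -0.8]
finger_gap: 0.997
```

Request:
carry_out:
  deltas:
    - [[-1,0,0,0,95],[-1,0,0,0,95],[0,0,0,0,95],[0,0,0,0,95]]

```text
time_s: 5.6
position: [591.3, -343.7, 225.0]
tcp_rot: [[-0.38, 0.925, -0.001], [0.925, 0.38, 0.001], [0.001, -0.0, -1.0]]
ft_force: [-0.0, 0.8, 0.3]
finger_gap: 0.997
```

```bash
python3 go.py 568 -286 224
python3 - <<'E'
from station import robot, read_camera
import cv2,numpy as np
s=robot.read_state();c=read_camera("wrist");cv2.imwrite("pics/w2.png",c["pixels"]);np.savez("w2.npz",pos=s["position"],rot=s["tcp_rot"],**c)
E
```

```text
5.6 [ 591.324 -343.702  224.957] yaw y 22.337750255470315 z [-0.001  0.001 -1.   ] F [-0.009  0.828  0.273] gap 94.81373833614231 q [-34.67   11.348  89.848   0.021  78.881 -57.012]
units [2.489 0.014 0.042] rows 2.4894198551908477
```

View pics/w2.png

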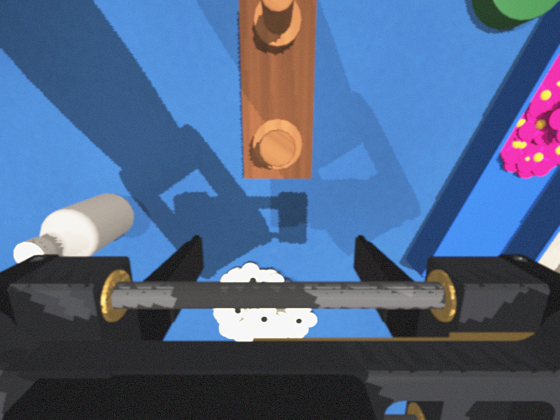

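The long spindle's handle top is at about (277,151), and the rack axis runs straight up the image near column 278. The jaw line is therefore square to the rack.

Run:
```python
from h import *
im=cv2.imread("pics/w2.png")
cv2.imwrite("pics/w2z.png",cv2.resize(im[105:190,230:330],None,fx=7,fy=7,interpolation=cv2.INTER_CUBIC))
for z in(174,176):print(onz("w2",(277,151),z))
print(tri("w2",(277,151),"top0",(345+661.5/6-.5,190+117.5/6-.5)),tri("w2",(277,151),"scene0",(110+186.5/7-.5,220+150.5/7-.5)))
```

```text
[ 568.65826649 -289.49135076  174.        ]
[ 568.6112326  -289.35760212  176.        ]
(array([ 569.29449649, -289.62256941,  167.00592931]), [array([ 0.8, -0.2]), array([0.1, 0.1])]) (array([ 569.37544873, -287.43695148,  175.04503096]), [array([ 2. , -2.2]), array([-0.4,  0. ])])
```

View pics/w2z.png

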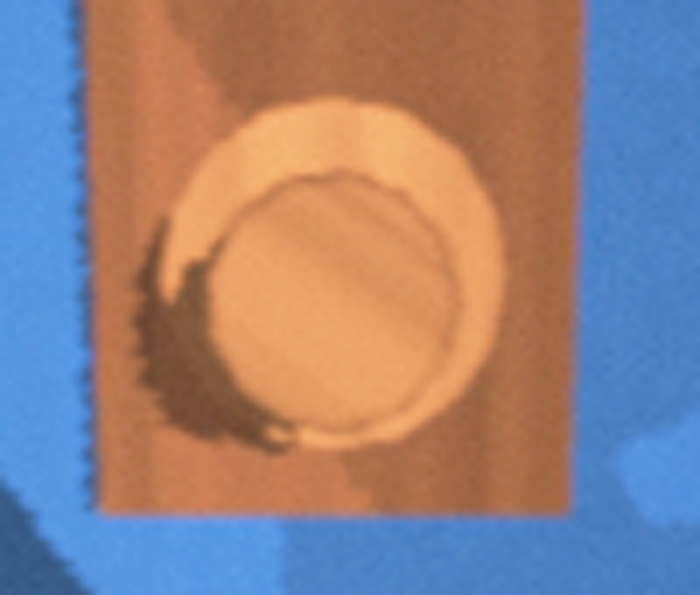

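With the refined centre at (277.4,147.7), the spindle axis is at about (568,-287). That matches the fixed cameras, so I'll move over it and go down to TCP z 142.

Request:
carry_out:
  deltas:
    - [[0.8,0,0,0,95],[0.8,0,0,0,95],[0.86,0,0,0,95],[0,0,0,0,95],[0,0,1,0,95]]

```text
time_s: 6.15
position: [570.2, -287.3, 205.4]
tcp_rot: [[-0.382, 0.924, 0.008], [0.924, 0.382, -0.005], [-0.008, 0.005, -1.0]]
ft_force: [0.2, -0.5, 0.8]
finger_gap: 0.995
```

Request:
carry_out:
  deltas:
    - [[0,0,0.8,0,95],[0,0,0.8,0,95],[0,0,0.7,0,95],[0,0,0,0,95],[0,0,0,0,95]]

```text
time_s: 6.65
position: [568.1, -287.0, 143.2]
tcp_rot: [[-0.38, 0.925, -0.0], [0.925, 0.38, 0.0], [0.0, -0.0, -1.0]]
ft_force: [-0.1, 0.2, 0.8]
finger_gap: 0.995
```

```bash
python3 go.py 568 -286.8 142
python3 - <<'E'
from station import robot, read_camera
import cv2,numpy as np
for n in("wrist","scene"):
    c=read_camera(n);p=c["pixels"];cv2.imwrite(f"pics/{n}3.png",p if n=="wrist" else cv2.resize(p[180:330,80:260],None,fx=4,fy=4))
E
```

```text
6.65 [ 568.078 -287.027  143.185] yaw y 22.335170446617518 z [-0.  0. -1.] F [-0.073  0.238  0.784] gap 94.59614228575516 q [-31.636   9.022 100.582  -0.002  70.409 -53.97 ]
units [0.01  0.001 0.047] rows 0.0473911470782397
```

View pics/wrist3.png

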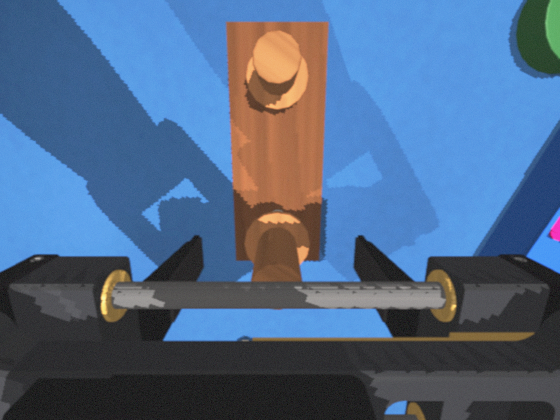

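View pics/scene3.png

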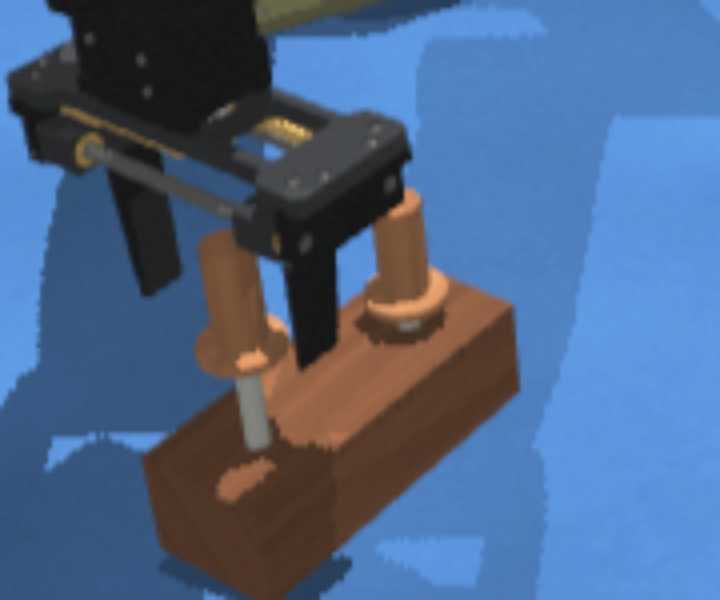

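The handle stands between the fingers at column 278, and the fingertips are at columns 200 and 358, so it is centred. I'll close the fingers.

Request:
carry_out:
  deltas:
    - [[0,0,0,0,10],[0,0,0,0,10],[0,0,0,0,10],[0,0,0,0,10],[0,0,0,0,10]]
  squeeze: 30

```text
time_s: 7.25
position: [568.0, -287.0, 143.3]
tcp_rot: [[-0.38, 0.925, 0.0], [0.925, 0.38, -0.0], [-0.0, 0.0, -1.0]]
ft_force: [-0.5, -0.5, -1.0]
finger_gap: 0.636
```

Request:
carry_out:
  deltas:
    - [[0,0,0,0,10],[0,0,0,0,10],[0,0,0,0,10],[0,0,0,0,10],[0,0,0,0,10]]

```text
time_s: 7.75
position: [568.0, -287.0, 143.1]
tcp_rot: [[-0.38, 0.925, -0.0], [0.925, 0.38, 0.0], [0.0, -0.0, -1.0]]
ft_force: [0.7, -0.3, -0.1]
finger_gap: 0.268
```

```bash
python3 go.py 568 -286.8 280
```

```text
7.75 [ 567.985 -286.976  143.116] yaw y 22.32456498769725 z [-0.  0. -1.] F [ 0.715 -0.282 -0.061] gap 25.466404736659598 q [-31.637   9.009 100.604  -0.001  70.393 -53.961]
units [ 0.007  0.003 -5.475] rows 5.475379251252953
```

The fingers stopped at 25.5 mm, which is the handle width. I'll lift straight up.

Request:
carry_out:
  deltas:
    - [[0,0,0,0,10],[0,0,0,0,10],[0,0,-0.4,0,10],[0,0,-0.6,0,10],[0,0,-0.8,0,10]]

```text
time_s: 8.25
position: [567.6, -286.7, 188.6]
tcp_rot: [[-0.38, 0.925, -0.001], [0.925, 0.38, 0.001], [0.001, -0.001, -1.0]]
ft_force: [0.3, -0.2, -0.9]
finger_gap: 0.267
```

Request:
carry_out:
  deltas:
    - [[0,0,-0.8,0,10],[0,0,-0.8,0,10],[0,0,-0.8,0,10],[0,0,-0.8,0,10],[0,0,-0.8,0,10]]

```text
time_s: 8.75
position: [568.0, -287.0, 290.6]
tcp_rot: [[-0.38, 0.925, 0.001], [0.925, 0.38, -0.001], [-0.001, 0.001, -1.0]]
ft_force: [0.1, 0.3, -1.8]
finger_gap: 0.273
```

```bash
python3 go.py 544.9 223.4 285
python3 - <<'E'
from station import robot, read_camera
import cv2,numpy as np
for n in("scene","top"):
    s=robot.read_state();c=read_camera(n);np.savez(n+"4.npz",pos=s["position"],rot=s["tcp_rot"],**c);p=c["pixels"];cv2.imwrite(f"pics/{n}4.png",cv2.resize(p[140:330,80:260],None,fx=3.1,fy=3.1) if n=="scene" else cv2.resize(p[160:280,340:540],None,fx=4,fy=4))
E
```

```text
8.75 [ 568.049 -286.987  290.587] yaw y 22.32606129779843 z [ 0.001 -0.001 -1.   ] F [ 0.11   0.25  -1.795] gap 25.951802893297263 q [-31.636   3.534  92.157   0.002  84.226 -53.962]
units [19.237  6.899  0.207] rows 19.237081271005735
```

View pics/scene4.png

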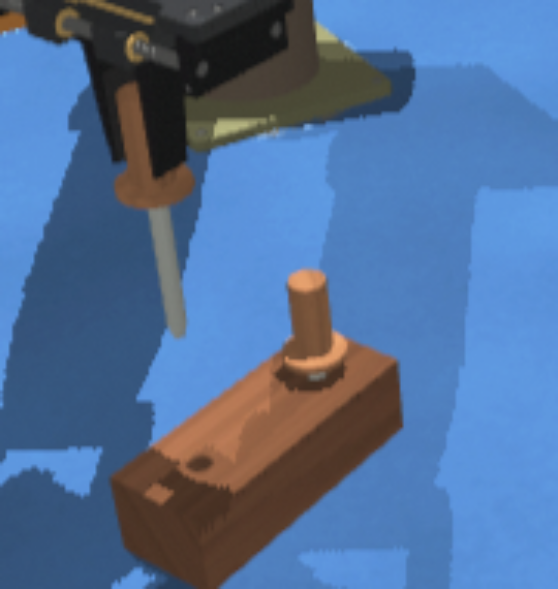

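View pics/top4.png

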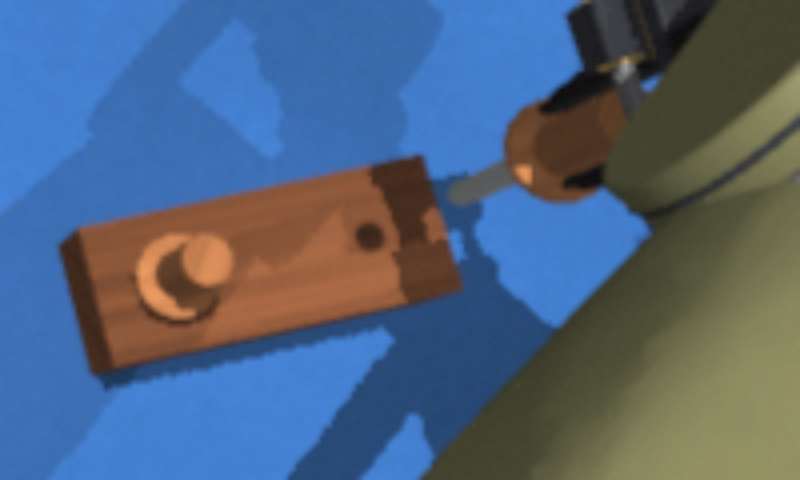

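The scene view shows the long spindle hanging upright and clear of the rack, with the short one still in place. The tip is at zoom (179,333) in the scene view and (455,197) in the top view.

Run:
```python
from h import *
a=(80+179.5/3.1-.5,140+333.5/3.1-.5);b=(340+455.5/4-.5,160+197.5/4-.5)
print(tri("scene4",a,"top4",b),onz("scene4",a,161),onz("top4",b,161))
# axis check: predicted tip and collar
for n in("scene4","top4"):
  for z in(161,263):print(n,proj(n,[568,-287,z]))
print((a,b))
```

```text
(array([ 571.10369105, -287.59452731,  162.63009981]), [array([-0.4, -0.1]), array([-0.5, -0.4])]) [ 569.51261331 -286.33750959  161.        ] [ 571.02665814 -289.25358541  161.        ]
scene4 [136.74023003 246.79761884]
scene4 [128.8962286  199.39601395]
top4 [452.02704612 210.22506142]
top4 [477.52662838 199.01596078]
((137.40322580645162, 247.0806451612903), (453.375, 208.875))
```

Request:
carry_out:
  deltas:
    - [[0.5,0.2,0,0,10],[0.95,0.35,0,0,10],[0.95,0.35,0,0,10],[0.95,0.35,0,0,10],[0.95,0.35,0,0,10]]

```text
time_s: 9.35
position: [563.1, -170.2, 286.1]
tcp_rot: [[-0.38, 0.925, -0.003], [0.925, 0.38, 0.002], [0.003, -0.002, -1.0]]
ft_force: [0.7, 0.2, -1.9]
finger_gap: 0.268
```

Request:
carry_out:
  deltas:
    - [[0.95,0.35,0,0,10],[0.95,0.35,0,0,10],[0.95,0.35,0,0,10],[0.95,0.35,0,0,10],[0.95,0.35,0,0,10]]

```text
time_s: 9.85
position: [558.3, -43.8, 286.2]
tcp_rot: [[-0.38, 0.925, -0.003], [0.925, 0.38, 0.001], [0.002, -0.002, -1.0]]
ft_force: [0.9, 0.8, -1.9]
finger_gap: 0.269
```

Request:
carry_out:
  deltas:
    - [[0.95,0.35,0,0,10],[0.95,0.35,0,0,10],[0.95,0.35,0,0,10],[0.95,0.35,0,0,10],[0.95,0.35,0,0,10]]

```text
time_s: 10.35
position: [553.4, 82.4, 286.2]
tcp_rot: [[-0.38, 0.925, -0.003], [0.925, 0.38, 0.0], [0.001, -0.003, -1.0]]
ft_force: [0.0, -0.3, -1.1]
finger_gap: 0.271
```

Request:
carry_out:
  deltas:
    - [[0.95,0.35,0,0,10],[0.95,0.3,0,0,10],[0.95,0.3,0,0,10],[0.95,0.3,0,0,10],[0.8,0.2,0,0,10]]

```text
time_s: 10.85
position: [543.1, 202.5, 286.1]
tcp_rot: [[-0.381, 0.925, -0.003], [0.925, 0.381, -0.0], [0.001, -0.003, -1.0]]
ft_force: [0.3, -0.4, -1.2]
finger_gap: 0.269
```

Request:
carry_out:
  deltas:
    - [[0.3,0,0,0,10],[0,0,0,0,10],[0,0,0,0,10]]

```text
time_s: 11.15
position: [541.5, 207.2, 287.5]
tcp_rot: [[-0.38, 0.925, -0.001], [0.925, 0.38, -0.001], [-0.0, -0.001, -1.0]]
ft_force: [1.0, -0.6, -2.2]
finger_gap: 0.267
```

```bash
python3 go.py 544 223.6 265
```

```text
11.15 [541.458 207.235 287.489] yaw y 22.325694644635174 z [-0.001 -0.001 -1.   ] F [ 0.99  -0.568 -2.246] gap 25.406752114950084 q [15.652 -3.513 99.498 -0.027 84.082 -6.671]
units [0.567 0.344 0.899] rows 0.8989523150027428
```

Request:
carry_out:
  deltas:
    - [[0.57,0.34,0.2,0,10],[0,0,0.4,0,10],[0,0,0.3,0,10],[0,0,0,0,10],[0,0,0,0,10]]

```text
time_s: 11.65
position: [544.2, 223.7, 265.0]
tcp_rot: [[-0.379, 0.925, -0.001], [0.925, 0.379, -0.0], [-0.0, -0.001, -1.0]]
ft_force: [0.9, 0.2, -1.3]
finger_gap: 0.267
```

```bash
python3 go.py 544 223.6 265
python3 - <<'E'
from station import robot, read_camera
import cv2,numpy as np
for n in("scene","top"):
    s=robot.read_state();c=read_camera(n);np.savez(n+"5.npz",pos=s["position"],rot=s["tcp_rot"],**c);p=c["pixels"];cv2.imwrite(f"pics/{n}5.png",cv2.resize(p[110:240,280:400],None,fx=4.5,fy=4.5,interpolation=cv2.INTER_CUBIC) if n=="scene" else cv2.resize(p[120:230,120:240],None,fx=5,fy=5,interpolation=cv2.INTER_CUBIC))
c=read_camera("wrist");cv2.imwrite("pics/w5.png",c["pixels"])
E
```

```text
11.65 [544.167 223.68  264.976] yaw y 22.29890185413314 z [-0.001 -0.    -1.   ] F [ 0.88   0.172 -1.313] gap 25.427436940005165 q [ 17.122  -1.847 100.029  -0.008  81.888  -5.176]
units [-0.    -0.007 -0.001] rows 0.007403578758742671
```

View pics/scene5.png

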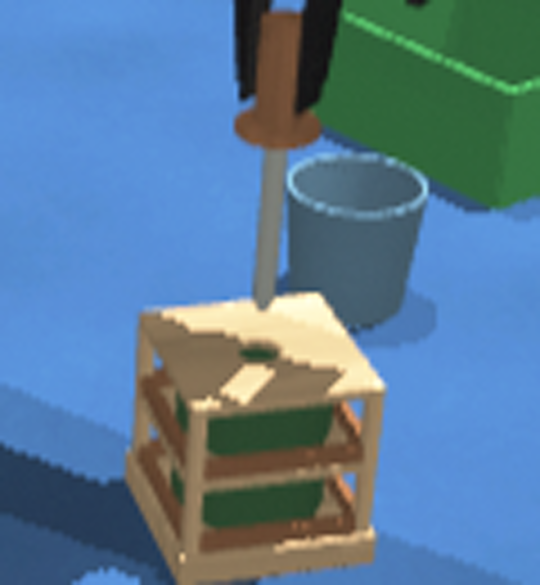

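View pics/top5.png

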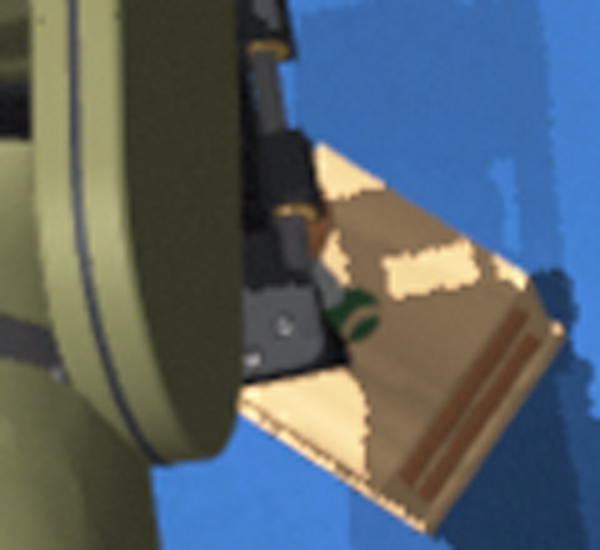

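View pics/w5.png

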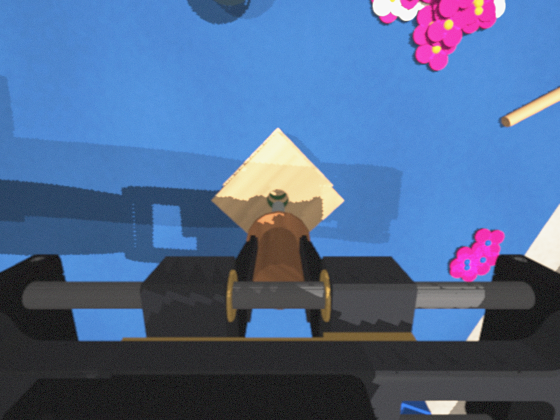

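Run:
```python
from h import *
for X in([544.5,223.5,110],[544.2,223.7,135],[544.2,223.7,180]):
    a=proj("top5",np.array(X,float));b=proj("scene5",np.array(X,float));print((a-[120,120]+.5)*5-.5,(b-[280,110]+.5)*4.5-.5)
```

```text
[350.0792567  313.43056594] [259.04867684 346.79330134]
[336.37456631 298.49835758] [262.19239542 305.49816934]
[310.79289122 268.04036033] [268.18268468 229.54927191]
```

The projected tip and hole agree with the pictures within a millimetre or two: hole at (259,350) and tip at (262,304) in the scene zoom. In the wrist view the rod lines up with the hole at column 278. I'll lower gently.

Request:
carry_out:
  deltas:
    - [[0,0,0.4,0,10],[0,0,0.4,0,10],[0,0,0.4,0,10],[0,0,0.3,0,10],[0,0,0,0,10]]

```text
time_s: 12.3
position: [543.3, 223.8, 225.8]
tcp_rot: [[-0.38, 0.925, -0.004], [0.925, 0.38, -0.001], [0.0, -0.004, -1.0]]
ft_force: [0.2, -0.3, -2.5]
finger_gap: 0.269
```

Request:
carry_out:
  deltas:
    - [[0,0,0.3,0,10],[0,0,0.3,0,10],[0,0,0.3,0,10],[0,0,0.3,0,10],[0,0,0,0,10]]

```text
time_s: 12.8
position: [543.5, 223.8, 196.3]
tcp_rot: [[-0.38, 0.925, -0.003], [0.925, 0.38, -0.001], [0.0, -0.003, -1.0]]
ft_force: [-0.2, 0.9, -2.2]
finger_gap: 0.269
```

```bash
python3 go.py 544 223.6 139
python3 - <<'E'
from station import robot, read_camera
import cv2,numpy as np
c=read_camera("scene");p=c["pixels"];cv2.imwrite(f"pics/scene6.png",cv2.resize(p[110:240,280:400],None,fx=4.5,fy=4.5,interpolation=cv2.INTER_CUBIC))
E
```

```text
12.8 [543.514 223.813 196.325] yaw y 22.324969891497634 z [-0.003 -0.001 -1.   ] F [-0.208  0.911 -2.171] gap 25.62910891994057 q [ 17.15    0.554 104.294  -0.001  75.314  -5.175]
units [-0.016  0.021  2.293] rows 2.292934026594951
```

View pics/scene6.png

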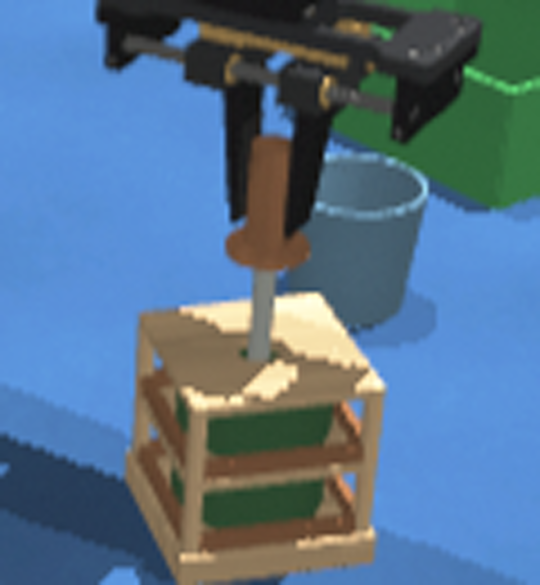

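The rod has entered the top hole with no extra force. I'll continue down.

Request:
carry_out:
  deltas:
    - [[0,0,0.25,0,10],[0,0,0.25,0,10],[0,0,0.25,0,10],[0,0,0.25,0,10],[0,0,0,0,10]]

```text
time_s: 13.35
position: [543.6, 223.8, 171.5]
tcp_rot: [[-0.38, 0.925, -0.002], [0.925, 0.38, -0.001], [0.0, -0.003, -1.0]]
ft_force: [-0.2, 0.6, -1.8]
finger_gap: 0.27
```

Request:
carry_out:
  deltas:
    - [[0,0,0.25,0,10],[0,0,0.25,0,10],[0,0,0.25,0,10],[0,0,0.15,0,10],[0,0,0,0,10]]

```text
time_s: 13.85
position: [543.8, 223.9, 149.6]
tcp_rot: [[-0.38, 0.925, -0.002], [0.925, 0.38, -0.001], [0.0, -0.002, -1.0]]
ft_force: [-0.3, -0.9, -1.0]
finger_gap: 0.269
```

```bash
python3 go.py 544 223.6 139
python3 - <<'E'
from station import robot, read_camera
import cv2,numpy as np
c=read_camera("scene");p=c["pixels"];cv2.imwrite(f"pics/scene7.png",cv2.resize(p[110:240,280:400],None,fx=4.5,fy=4.5,interpolation=cv2.INTER_CUBIC))
E
```

```text
13.85 [543.816 223.908 149.575] yaw y 22.324688184649446 z [-0.002 -0.001 -1.   ] F [-0.288 -0.93  -0.971] gap 25.588497825359916 q [ 17.15    2.816 106.653  -0.     70.629  -5.175]
units [-0.014  0.003  0.423] rows 0.42301362572542844
```

View pics/scene7.png

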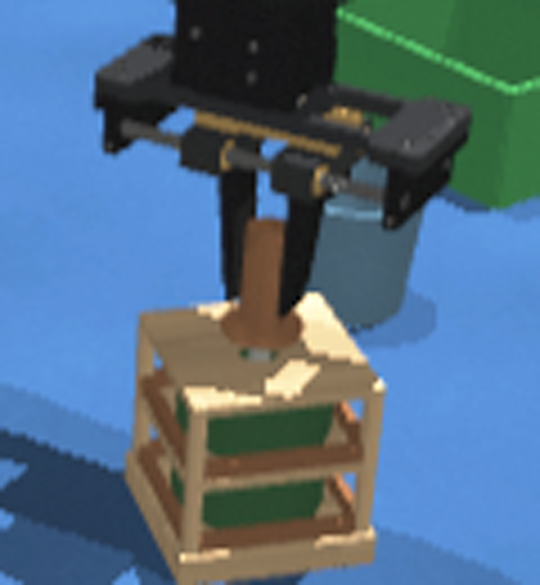

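The spindle is within about 10 mm of home, still held, with no resistance.

Request:
carry_out:
  deltas:
    - [[0,0,0.12,0,10],[0,0,0.12,0,10],[0,0,0.08,0,10],[0,0,0,0,10],[0,0,0,0,10]]

```text
time_s: 14.4
position: [544.3, 224.1, 142.6]
tcp_rot: [[-0.38, 0.925, -0.0], [0.925, 0.38, -0.0], [0.0, -0.0, -1.0]]
ft_force: [-0.0, 0.4, -1.6]
finger_gap: 0.271
```

Request:
carry_out:
  deltas:
    - [[0,0,0.05,0,10],[0,0,0.05,0,10],[0,0,0,0,10]]

```text
time_s: 14.7
position: [544.2, 224.0, 139.9]
tcp_rot: [[-0.38, 0.925, -0.0], [0.925, 0.38, -0.0], [0.0, -0.0, -1.0]]
ft_force: [-0.1, -0.4, -1.5]
finger_gap: 0.265
```

```bash
python3 go.py 544 223.6 138
python3 - <<'E'
from station import robot, read_camera
import cv2,numpy as np
c=read_camera("scene");p=c["pixels"];cv2.imwrite(f"pics/scene8.png",cv2.resize(p[110:240,280:400],None,fx=4.5,fy=4.5,interpolation=cv2.INTER_CUBIC))
E
```

```text
14.7 [544.209 224.009 139.904] yaw y 22.322744693278718 z [-0. -0. -1.] F [-0.084 -0.402 -1.542] gap 25.162334265838375 q [ 17.147   3.352 107.079   0.     69.593  -5.175]
units [-0.012 -0.014  0.076] rows 0.07615050319029218
```

View pics/scene8.png

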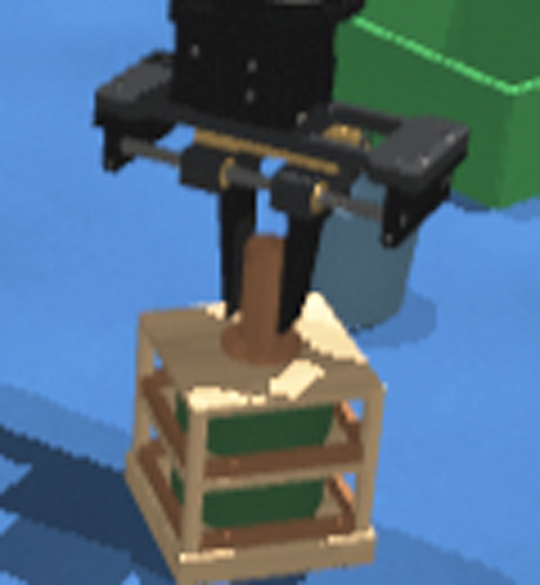

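The collar is nearly on the top. I'll ease down until the force shows contact.

Request:
carry_out:
  deltas:
    - [[0,0,0.04,0,10],[0,0,0,0,10],[0,0,0,0,10]]

```text
time_s: 15.05
position: [544.4, 224.1, 139.2]
tcp_rot: [[-0.38, 0.925, 0.0], [0.925, 0.38, 0.0], [-0.0, 0.0, -1.0]]
ft_force: [0.3, -0.2, -0.9]
finger_gap: 0.267
```

Request:
carry_out:
  deltas:
    - [[0,0,0.04,0,10],[0,0,0,0,10],[0,0,0,0,10]]

```text
time_s: 15.35
position: [544.4, 224.1, 139.1]
tcp_rot: [[-0.38, 0.925, 0.0], [0.925, 0.38, -0.0], [-0.0, 0.0, -1.0]]
ft_force: [-4.0, -1.2, 5.9]
finger_gap: 0.269
```

Contact: Fz rose to about +6 N at z 139.1, exactly the predicted home height. I'll let go.

Request:
carry_out:
  deltas:
    - [[0,0,0,0,30],[0,0,0,0,30],[0,0,0,0,60],[0,0,0,0,80],[0,0,0,0,80]]

```text
time_s: 15.85
position: [544.3, 224.1, 137.9]
tcp_rot: [[-0.38, 0.925, -0.0], [0.925, 0.38, -0.0], [0.0, -0.0, -1.0]]
ft_force: [0.5, 0.0, -0.5]
finger_gap: 0.508
```

Request:
carry_out:
  deltas:
    - [[0,0,0,0,80],[0,0,0,0,80],[0,0,0,0,80],[0,0,0,0,80],[0,0,0,0,80]]

```text
time_s: 16.35
position: [544.4, 224.1, 138.2]
tcp_rot: [[-0.38, 0.925, 0.0], [0.925, 0.38, -0.0], [-0.0, 0.0, -1.0]]
ft_force: [-0.6, -0.7, -0.6]
finger_gap: 0.836
```

Request:
carry_out:
  deltas:
    - [[0,0,-0.4,0,80],[0,0,-0.8,0,80],[0,0,-1,0,80],[0,0,-1,0,80],[0,0,-1,0,80]]

```text
time_s: 16.85
position: [544.4, 224.1, 245.1]
tcp_rot: [[-0.38, 0.925, 0.001], [0.925, 0.38, 0.0], [-0.0, 0.001, -1.0]]
ft_force: [-0.3, -0.4, -0.4]
finger_gap: 0.843
```

Request:
carry_out:
  deltas:
    - [[-1,0,-0.5,0,80],[-1,0,0,0,80],[-1,0,0,0,80],[-1,0,0,0,80],[-1,0,0,0,80]]

```text
time_s: 17.35
position: [592.3, 107.6, 256.7]
tcp_rot: [[-0.38, 0.925, 0.001], [0.925, 0.38, 0.0], [-0.0, 0.001, -1.0]]
ft_force: [0.6, 0.7, -0.1]
finger_gap: 0.843
```

Request:
carry_out:
  deltas:
    - [[0,0,0,0,80],[0,0,0,0,80],[0,0,0,0,80]]

```text
time_s: 17.65
position: [591.6, 109.2, 256.0]
tcp_rot: [[-0.38, 0.925, 0.0], [0.925, 0.38, 0.0], [0.0, 0.0, -1.0]]
ft_force: [-0.6, -0.9, -1.0]
finger_gap: 0.84
```

```bash
python3 go.py 544 223.6 138
python3 - <<'E'
from station import robot, read_camera
import cv2,numpy as np
for n in("scene","top"):
    s=robot.read_state();c=read_camera(n);np.savez(n+"9.npz",pos=s["position"],rot=s["tcp_rot"],**c);p=c["pixels"];cv2.imwrite(f"pics/{n}9f.png",p)
    cv2.imwrite(f"pics/{n}9.png",cv2.resize(p[130:240,290:390],None,fx=5,fy=5,interpolation=cv2.INTER_CUBIC) if n=="scene" else cv2.resize(p[120:230,120:240],None,fx=5,fy=5,interpolation=cv2.INTER_CUBIC))
E
```

```text
17.65 [591.602 109.176 256.018] yaw y 22.361871354724588 z [ 0.  0. -1.] F [-0.578 -0.945 -1.008] gap 79.91915470703351 q [  5.333   0.044  99.016   0.024  80.926 -17.033]
units [ 4.956 -0.021  4.722] rows 4.955630961060427
```

View pics/scene9.png

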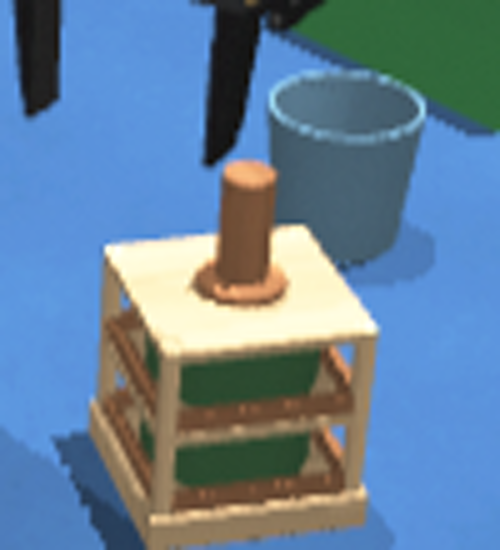

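View pics/top9.png

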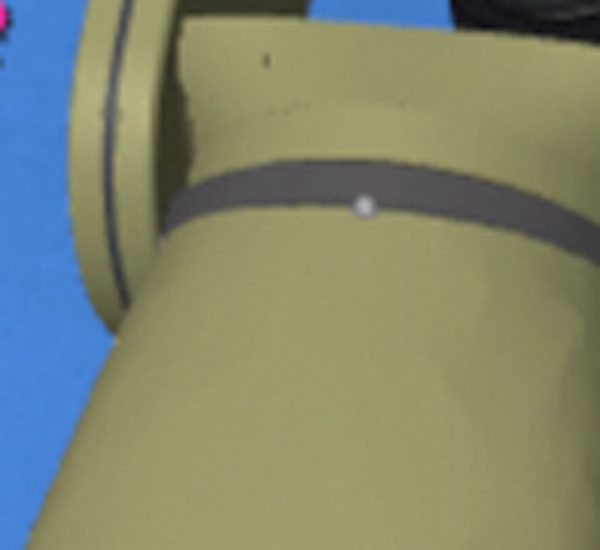

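View pics/scene9f.png

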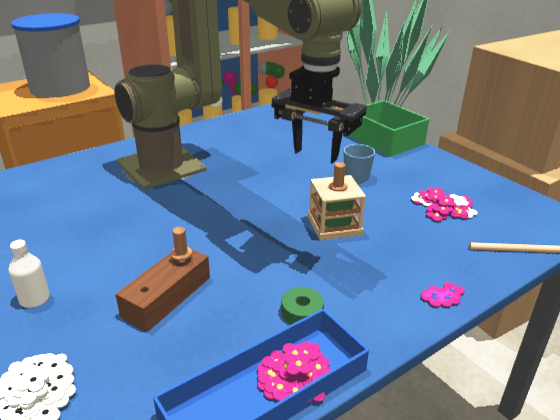

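Run:
```python
from h import *
b=proj("scene9",np.array([544.8,223.6,172.]));print((b-[290,130]+.5)*5-.5)
from station import robot
print(robot.finish_job())
```

```text
[247.52145066 170.89416798]
the job is handed in; nothing more can be done
None
```

The long spindle is standing in the stand with its collar down on the top. It was still held when it went through, and I let go only after the collar touched. The job was handed in at about 17.7 s of the 53 s allowed. It reports no verdict.

**Last checks:**
- **Insertion:** the rod met no resistance until the collar touched the top, where the upward force rose to about 6 N. The TCP was then at z 139.1 mm, which is the home height I had worked out beforehand.
- **Final position:** the last scene picture shows the collar flat on the stand and the spindle upright. I marked the handle top at (249,174) in the zoomed picture by eye, against (247.5,170.9) predicted for home. That difference is under 1 camera pixel, about 2 mm.
- **Short spindle:** it stands in the rack with no visible change; I judged this by eye and did not measure it again.
- **Gripper:** it was open and clear of everything at the end.

**Disagreements:** the fixed cameras measured heights 1–2 mm lower than the text, which is within the calibration tolerance. The spindle tip seemed to hang 1–3 mm off the tool axis after the lift, so I aimed about 1 mm to one side to allow for it.

**Not checked:** the arm blocked the top camera's view of the stand at the end, so only the scene camera confirms the final position.

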